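# Clamp a bracket with the click knob

### The arm

A 6-joint arm with a two-finger parallel gripper is mounted at the origin on the work surface. World frame = base frame: x ahead of the robot, y to its left, z up, the work surface at z = 0. Lengths are in mm, angles in rad, forces in N, time in s.
With the tool pointing down it reaches from about 400 to 925 mm from the base axis. Payload 12.5 kg.
Tool frame: the origin (TCP) lies at the very end of the fingers, on their centre line; the grasp point (between the pads) lies 19 mm behind it; z points along the fingers, y is the direction in which the jaws open and shut (so a half turn about z gives the same grasp; the last joint's range is limited). The gripper opens to 95 mm and grips with 3 to 60 N. Pads are 20 mm wide; open, the fingers measure 119 mm over their backs; the gripper's body (75 mm by 180 mm) begins 59 mm behind the grasp point.
Start: joints at [-1.277, 0.491, 1.559, -0, 1.092, -0.106], TCP at [243.295, -575.721, 214.661] pointing down, gripper open.
Joint ranges: [-3.1, 3.1], [-0.84, 2.19], [0.05, 2.79], [-1.13, 4.28], [0.06, 2.93], [-2.69, 2.69]. Speed limits (rad/s): [2.22, 2.22, 2.79, 3.14, 3.14, 3.14].

### API

Orientations are given as [roll, pitch, yaw] about the fixed x, y, z axes, in that order (R = Rz(yaw) Ry(pitch) Rx(roll)).
In Python, from cell import env gives the robot as it stands. The module is installed in compiled form; this text tells all that it offers.
- The arm moves only by the tool arm_command, never from a script. Its argument "deltas" is a list that holds one entry, the list of rows, each a list of 5 numbers: the closure, from 0 (fully open) to 1 (shut), then the shift along the world's x, y, z as a fraction of full scale, then the turn about the world's z as a fraction of full scale. In form: [[[grip, dx, dy, dz, twist], ...]]. A call has 1 to 12 rows; each row shifts and turns the pose as measured when the row begins; what a row does not reach is not made up. Full scale, the value 1, is 100 mm for a shift and pi/4 rad for a turn. A row lasts 1/12 s, in which the tool goes at most 41.7 mm and 7.16 degrees, less where a joint would pass 70% of its speed; a pose out of reach is approached as far as the arm can. A call with a number of a shift or a turn outside -1 to 1 is refused whole. A call with a gripper value outside its range is refused whole. The fingers move at their own pace and stop on an object; the grip force is fixed at half the most. Time passes only in rows, so rows that do not move let the fingers close. It gives the time, the measured TCP pose, the force and the opening at its end, in the units of the state.
- env.state(): the state, without advancing time (a new reading comes with each control period).
- env.read_camera(name): name is "scene" or "top" or "wrist"; returns a dict with "frame" (420x560x3 uint8, red, green, blue), "fx", "fy", "cx", "cy" (pixels), "R" (3x3) and "t" (3): a world point X has camera coordinates R X + t; the wrist camera has in their place "tool_from_camera" (4x4, takes a point from camera to tool coordinates, whose origin is the TCP and whose axes are the flange's). Camera axes: x right, y down, z forward; pixel columns grow to the right and rows downward; lengths in mm; the calibration is good to about 2 mm. A picture is of the moment at which its call begins: read the wrist's pose just before it. There is no depth.
- env.job_done(): hands the job in, once; it reports no verdict.
The state is a dict: "t": time; "joints": joint angles; "qvel": joint speeds; "tau": joint torques, N m; "eef_pos": TCP position; "tcp_rot": TCP orientation; "ft_force": force on the tool from outside, world axes, zero at the start; "moment": the same for the moment, N m; "opening": opening from 0.0 (shut) to 1.0 (fully open).
Only numpy, scipy, OpenCV 4.12 (cv2) and the standard library are available. Lean on these libraries where they do the work, as an engineer would, in place of code of your own. Each camera call takes 0.05 s, during which the arm holds its last target.

### The job

Set the loose aluminium bracket blank foot-down into the pocket of the clamping fixture and let go of it. Then turn the fixture's black knob clockwise until its torque clutch clicks, so that the bracket is firmly clamped, and stop there: forcing the knob on after the click would overtighten the clamp and mark the part. Leave the other things on the bench alone.

Things in the scene. Friction and masses are not known exactly. Their poses are not given: they have to be found in the camera images.
- bracket: Loose aluminium bracket blank, 0.22 kg, an upside-down T: foot 60 (x) x 40 (y) x 18 high, and on its middle a rib 60 (x) x 16 (y), from 18 to 54 mm high, which is the place to grip. Origin: centre of its underside; z up. Either way round (half a turn about z) is the same part.
- fixture: Grey clamping fixture bolted to the bench: base plate 100 (x) x 200 (y) x 12 thick. Its -y half carries a screw housing 64 x 60 (centre y=-50, top z=38) with the knob; its +y half is an open-topped pocket. Origin: centre of the plate's underside. Turning the knob drives a steel jaw to +y, which pushes the part over to a steel stop block and clamps it there.
- pocket (a point): Where the centre of the bracket's underside is set down, on the pocket floor (12 mm above the bench); axes as the fixture's. The bracket's x lies along x, between rails 66 apart, 8 high. Along y the 40 mm foot goes between the jaw face (22 to 23.5 mm to -y of this point) and the stop face (22.5 to 28.5 to +y), both 16 high.
- jaw: Steel sliding jaw of the fixture, a bar 50 (x) x 14 (y) x 16 high, its top 28 mm above the bench; its face towards the pocket is 30 mm to +y of its origin, which lies at the fixture's origin when the jaw is fully open. The knob moves it along the fixture's +y.
- knob: Black knob on the housing, turning about its upright axis: disc 48 across, 10 thick, and on it a grip bar 46 (x) x 14 (y), from 9 to 42 mm above the origin, which is on the axis at the disc's underside. Clockwise from above tightens. The part meets the stop after 0.55 to 1.5 rad, so a second grasp may be needed; the screw is self-locking and stays where left.
- knob_grip (a point): On the knob's axis 30 mm above its origin, the height to grip. Feel: rubs with 0.35 N m while turning, none standing still. With the part on the stop it climbs sharply to 0.6 N m (0.3 to 0.4 of it felt even at rest); there the clutch clicks and the resistance falls to almost none as the knob gives 0.45 rad (26 deg). Then it is solid and overtightens. Released, it may spring back; the clamp stays tight.
- can: Bystander: upright aluminium spray can, 52 in diameter, 150 high. Origin: centre of its underside.
- timber: Bystander: block of light wood 70 x 110 x 45. Origin: centre of its underside.
- tape: Bystander: grey roll of tape lying flat, 90 in outer diameter, 40 high. Origin: centre of its underside.
Mind the look-alikes: they are no part of the job. There is more than one size of the fixture; the job needs the smallest.

How it is judged (in metres and radians):
On the way, in this order (a step that is already met when the one before it is completed fails the run):
1. the bracket stands foot-down in the pocket, let go and not yet clamped (z of bracket in the frame of fixture below 0.014 m and angle between bracket's own z axis and vertical below 0.05 rad and y of bracket in the frame of fixture between 0.045 and 0.066 m and contact force between the fingers and bracket below 0.3 N and contact force between bracket and jaw below 8 N), for 0.2 s.
2. the knob has been turned to its click: the bracket is clamped firmly (contact force between bracket and jaw above 28 N), for 0.2 s.
At the end, for the whole second after the job is handed in: The bracket lies foot-down on the pocket floor (within 2 mm, upright and square to the fixture within 3 degrees) and is held clamped between jaw and stop, the jaw pressing on it with more than 26 N (the click comes at about 32 N) (z of bracket in the frame of fixture below 0.014 m and angle between bracket's own z axis and vertical below 0.05 rad and angle between the x axis of bracket and the x axis of fixture, either way round below 0.06 rad and y of bracket in the frame of fixture between 0.05 and 0.066 m and contact force between bracket and jaw above 26 N and linear speed of bracket below 0.01 m/s); the robot touches nothing.
It fails at once if the jaw squeezes the bracket with more than 50 N: overtightened past the click (contact force between bracket and jaw above 50 N).
It fails at once if a bystander is moved by more than 20 mm (distance of any of can, timber, tape from where it was at the start of the episode above 0.02 m).
It also fails if it takes over 70 s, if anything falls off the work surface, if the arm or the gripper's body presses on something with over 40 N, if the wrist force passes 120 N, or if a joint passes its speed limit or range.

## Working session

There is one attempt and no reset: what is moved stays moved. The work goes in short steps, Python scripts to look and compute and a tool call to move; the robot and the scene stay as the last step left them, time stands still between calls to the robot, and variables do not carry over. Pictures are saved under pics/ and viewed, and the job is handed in when it is done.

Besides the shell and the picture viewer there is one more tool, called after ">>>" as name([rows], argument=value, ...), one row to a line, values as JSON. arm_command: Moves the arm, as the interface text tells. Its arguments: {"type":"object","properties":{"deltas":{"type":"array","items":{"type":"array","items":{"type":"array","items":{"type":"number","minimum":-1,"maximum":1}}}}},"required":["deltas"]}

```bash
mkdir -p pics; python3 - <<'E'
from cell import env
import cv2
print(env.state())
for n in ("scene","top","wrist"):
    c=env.read_camera(n)
    cv2.imwrite(f"pics/{n}0.png",c["frame"][:,:,::-1])
    print(n,{k:v for k,v in c.items() if k!="frame"})
E
```

```text
{'t': 0.0, 'joints': array([-1.27662843e+00,  4.91551262e-01,  1.55943917e+00, -3.57570556e-06,
        1.09174132e+00, -1.05632940e-01]), 'qvel': array([-9.69903150e-04,  9.68384661e-04,  3.07372438e-04,  6.14317560e-04,
        1.43833921e-05,  1.66338321e-03]), 'tau': array([-7.83814467e-04, -6.12650299e+01, -2.58183038e+01,  6.92000147e-02,
        4.82342381e-02, -9.63497246e-05]), 'eef_pos': array([ 243.19998304, -575.47016436,  214.07045767]), 'tcp_rot': array([-3.14045957e+00, -1.16948638e-04,  3.99802415e-01]), 'ft_force': array([-1.23590276, -0.46791519, -0.4408501 ]), 'moment': array([ 0.00076932, -0.01924716, -0.00638172]), 'opening': 1.0044899046287648}
scene {'fx': 392.5146410524867, 'fy': 392.5146410524867, 'cx': 281.02018818945123, 'cy': 209.05914743062846, 'R': array([[-1.62465353e-02,  9.99746087e-01,  1.56144407e-02],
       [ 6.91104734e-01,  2.25137067e-02, -7.22403890e-01],
       [-7.22572001e-01, -9.45346356e-04, -6.91295024e-01]]), 't': array([ -45.37249635, -331.12202108, 1378.18884209])}
top {'fx': 382.60808083387474, 'fy': 382.60808083387474, 'cx': 278.8718939510916, 'cy': 206.05591418054797, 'R': array([[ 2.53149471e-02, -9.99679203e-01,  8.03231027e-04],
       [-9.97448595e-01, -2.53120943e-02, -6.67502679e-02],
       [ 6.67491860e-02,  8.88597837e-04, -9.97769390e-01]]), 't': array([ 42.63169392, 559.239492  , 917.69619457])}
wrist {'fx': 337.0244406207484, 'fy': 337.0244406207484, 'cx': 274.44776547415916, 'cy': 208.77001398184998, 'tool_from_camera': array([[-7.75505855e-06, -9.67228500e-01, -2.53907518e-01,
         7.11305200e+01],
       [ 9.99999239e-01,  3.05682205e-04, -1.19500043e-03,
        -2.40120010e-01],
       [ 1.23345348e-03, -2.53907335e-01,  9.67227762e-01,
        -1.69206098e+02],
       [ 0.00000000e+00,  0.00000000e+00,  0.00000000e+00,
         1.00000000e+00]])}
```

View pics/scene0.png

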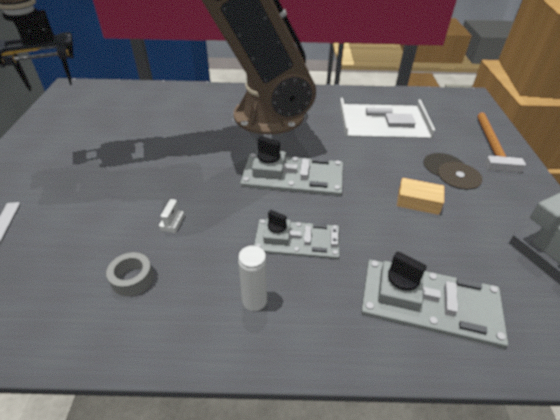

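View pics/top0.png

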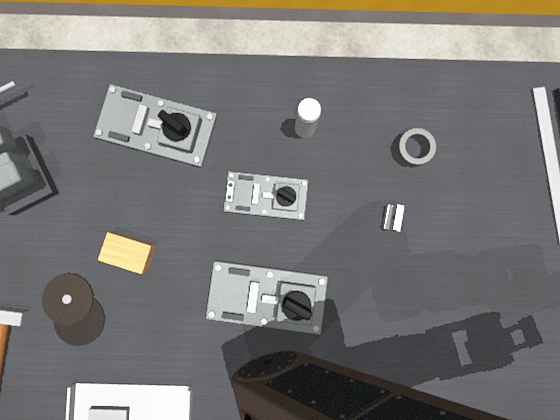

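The smallest fixture is in the top view around (266,195), with its knob at (286,196) and the stop on the left. The bracket is at (393,218), the can at (308,118) and the tape at (414,147). I'll enlarge these for measuring.

```bash
cat > h.py <<'E'
import numpy as np, cv2
from cell import env
from scipy.spatial.transform import Rotation as Rn
def ray(c,uv,z):
    """world point at height z for pixel uv; c has R,t"""
    d=c["R"].T@np.array([(uv[0]-c["cx"])/c["fx"],(uv[1]-c["cy"])/c["fy"],1.])
    o=-c["R"].T@c["t"]
    return o+d*(z-o[2])/d[2]
def wrist():
    s=env.state(); c=env.read_camera("wrist")
    T=np.eye(4);T[:3,:3]=Rn.from_euler("xyz",s["tcp_rot"]).as_matrix();T[:3,3]=s["eef_pos"]
    W=T@c["tool_from_camera"]
    c["R"]=W[:3,:3].T; c["t"]=-W[:3,:3].T@W[:3,3]
    return c,s
def crop(c,u0,v0,u1,v1,k,name):
    im=c["frame"][v0:v1,u0:u1,::-1]
    cv2.imwrite(name,cv2.resize(im,None,fx=k,fy=k,interpolation=cv2.INTER_CUBIC))
def proj(c,X):
    p=c["R"]@np.asarray(X,float)+c["t"]; return np.round([c["fx"]*p[0]/p[2]+c["cx"],c["fy"]*p[1]/p[2]+c["cy"]],1)
E
python3 - <<'E'
from h import *
c=env.read_camera("top")
crop(c,215,160,315,230,8,"pics/fix_top.png")
crop(c,365,190,425,240,10,"pics/br_top.png")
E
```

```text
(no output)
```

View pics/fix_top.png

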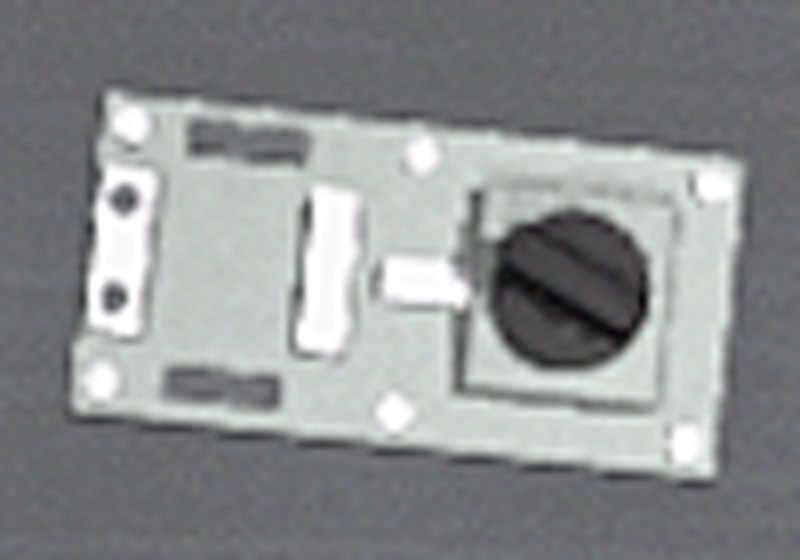

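View pics/br_top.png

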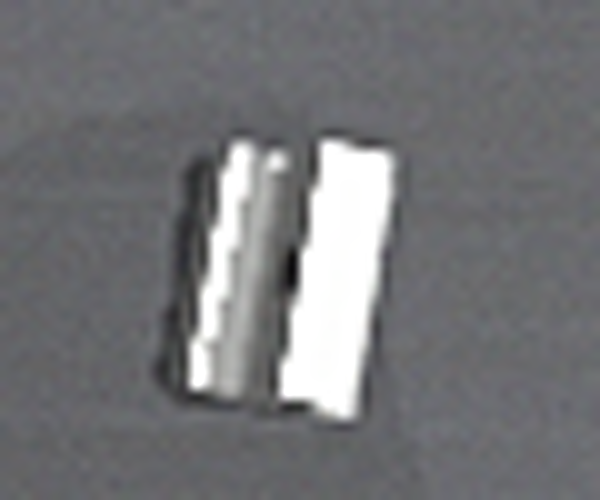

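```bash
python3 - <<'E'
from h import *
c=env.read_camera("top")
def f(pts,k,u0,v0,z): return np.array([ray(c,((p[0]+.5)/k-.5+u0,(p[1]+.5)/k-.5+v0),z) for p in pts])[:,:2]
P=f([(107,95),(742,160),(715,478),(75,410)],8,215,160,12)
print("plate",P.round(1),P.mean(0)); print("y axis",np.degrees(np.arctan2(*( (P[0]+P[3]-P[1]-P[2])[::-1]))), np.linalg.norm(P[0]-P[1]),np.linalg.norm(P[0]-P[3]))
B=f([(320,143),(395,150),(355,418),(280,397)],10,365,190,54)
print("rib",B.round(1),B.mean(0)); d=(B[0]+B[1]-B[2]-B[3]);print(np.degrees(np.arctan2(d[1],d[0])),np.linalg.norm(d)/2,np.linalg.norm(B[0]-B[1]))
K=f([(569,288)],8,215,160,48);print("knob disc",K)
for n,p,z in(("can",(308,108),150),("tape",(415,147),40)):
  print(n,ray(c,p,z))
E
```

```text
plate [[641.2 185.2]
 [625.9 -11.9]
 [527.3  -5.7]
 [543.3 191.7]] [584.43867844  89.83883674]
y axis 85.47730580620053 197.76490623631574 98.1804007311364
rib [[ 567.9 -220.3]
 [ 566.7 -238. ]
 [ 503.4 -228.8]
 [ 507.9 -211.2]] [ 536.44362929 -224.57487416]
-8.426217937964351 62.295390685025254 17.71773991555552
knob disc [[581.39619314  41.21525001]]
can [ 7.61028514e+02 -3.20271145e-01  1.50000000e+02]
tape [ 707.91655732 -268.53586496   40.        ]
```

Bracket at about (536,-225) with yaw -8.4°, fixture centre at about (584,90) with yaw about -4.5°. I'll move above the bracket.

>>> arm_command([
  [[0, 0.23, 0.28, 0, -0.058], [0, 0.23, 0.28, 0, -0.058], [0, 0.23, 0.28, 0, -0.058], [0, 0.23, 0.28, 0, -0.058], [0, 0.23, 0.28, 0, -0.058], [0, 0.23, 0.28, 0, -0.058], [0, 0.23, 0.28, 0, -0.058], [0, 0.23, 0.28, 0, -0.058], [0, 0.23, 0.28, 0, -0.058], [0, 0.23, 0.28, 0, -0.058], [0, 0.23, 0.28, 0, -0.058], [0, 0.23, 0.28, 0, -0.058]],
])

```text
t: 1.25
eef_pos: [523.9, -228.0, 213.2]
tcp_rot: [-3.141, 0.001, -0.183]
ft_force: [1.0, -1.2, -0.0]
opening: 1.0
```

```bash
python3 - <<'E'
from h import *
c,s=wrist()
print(s["eef_pos"],s["tcp_rot"],s["joints"])
print(proj(c,(536,-225,54)), proj(c,(536,-225,0)))
cv2.imwrite("pics/w1.png",c["frame"][:,:,::-1])
E
```

```text
[ 523.86130029 -227.98923853  213.16262542] [-3.14132889e+00  6.03724140e-04 -1.82500472e-01] [-5.26111232e-01  4.16433526e-01  1.69449854e+00  5.24038969e-05
  1.03131788e+00  1.22715871e+00]
[269.8 182.4] [270.5 173.9]
```

View pics/w1.png

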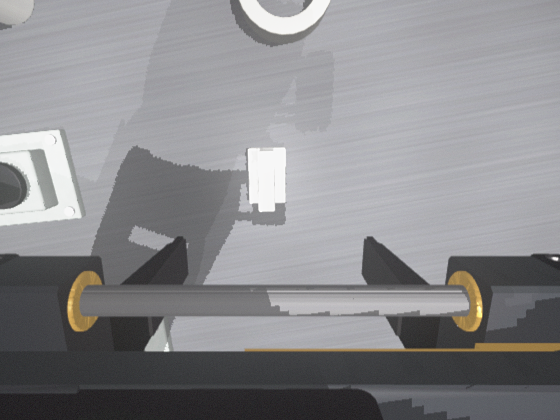

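```bash
python3 - <<'E'
from h import *
c,s=wrist()
f=c["frame"].astype(float)
im=np.clip((f-130)*2,0,255).astype(np.uint8); c["frame"]=im
crop(c,230,135,300,235,6,"pics/w1c.png")
E
```

```text
(no output)
```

View pics/w1c.png

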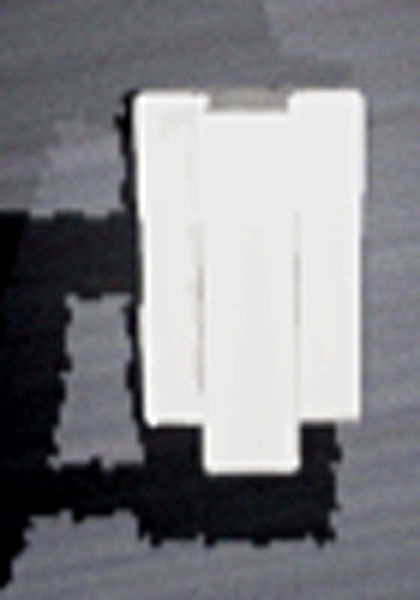

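```bash
python3 - <<'E'
from h import *
c,s=wrist()
def f(pts,k,u0,v0,z): return np.array([ray(c,((p[0]+.5)/k-.5+u0,(p[1]+.5)/k-.5+v0),z) for p in pts])[:,:2]
for n,z,p in (("rib",54,[(204,110),(294,110),(299,472),(203,472)]),("foot",18,[(135,92),(363,92),(360,420),(147,422)])):
  B=f(p,6,230,135,z); d=B[0]+B[1]-B[2]-B[3]; print(n,B.round(1).tolist(),B.mean(0),np.linalg.norm(d)/2,np.linalg.norm(B[0]-B[1]),np.arctan2(d[1],d[0]))
  for a,b in((0,3),(1,2)):
    d=B[a]-B[b];print(np.arctan2(d[1],d[0]))
E
```

```text
rib [[567.0, -222.1], [564.4, -236.3], [504.8, -226.7], [507.6, -210.7]] [ 535.93817661 -223.94008546] 60.41877016335096 14.474494793100527 -0.17459950192799867
-0.18863438871666754
-0.16056418072569992
foot [[569.2, -208.7], [562.0, -248.7], [502.7, -238.2], [509.3, -199.2]] [ 535.78534006 -223.72725937] 60.397893270229616 40.599642863271065 -0.16637961880624746
-0.15776219163015162
-0.17505560645130036
```

>>> arm_command([
  [[0, 0.06, 0.02, 0, 0.01], [0, 0.06, 0.02, -0.3, 0.01], [0, 0, 0, -0.35, 0], [0, 0, 0, -0.35, 0], [0, 0, 0, -0.3, 0], [0, 0, 0, -0.2, 0], [0, 0, 0, -0.1, 0], [0, 0, 0, 0, 0]],
])

```text
t: 2.07
eef_pos: [535.3, -230.4, 48.8]
tcp_rot: [3.139, -0.006, -0.162]
ft_force: [-0.6, -0.5, 0.6]
opening: 1.002
```

>>> arm_command([
  [[0, 0, 0.06, 0, -0.01], [0, 0, 0, -0.1, 0], [0, 0, 0, -0.1, 0], [0, 0, 0, -0.05, 0], [0, 0, 0, 0, 0]],
])

```text
t: 2.48
eef_pos: [536.8, -226.2, 25.5]
tcp_rot: [3.137, -0.011, -0.172]
ft_force: [-0.6, -0.3, 0.9]
opening: 0.999
```

>>> arm_command([
  [[0, 0, 0.02, 0, 0], [0.5, 0, 0, 0, 0], [1, 0, 0, 0, 0], [1, 0, 0, 0, 0], [1, 0, 0, 0, 0], [1, 0, 0, 0, 0], [1, 0, 0, 0, 0], [1, 0, 0, 0, 0], [1, 0, 0, 0, 0], [1, 0, 0, 0, 0]],
])

```text
t: 3.32
eef_pos: [537.7, -224.3, 27.3]
tcp_rot: [3.136, -0.014, -0.171]
ft_force: [-1.1, 0.1, 0.0]
opening: 0.426
```

>>> arm_command([
  [[1, 0, 0, 0, 0], [1, 0, 0, 0, 0], [1, 0, 0, 0, 0], [1, 0, 0, 0, 0], [1, 0, 0, 0, 0], [1, 0, 0, 0, 0]],
])

```text
t: 3.82
eef_pos: [537.7, -224.1, 27.3]
tcp_rot: [3.136, -0.014, -0.171]
ft_force: [-0.9, 0.1, 1.2]
opening: 0.171
```

>>> arm_command([
  [[1, 0, 0, 0.2, 0], [1, 0, 0, 0.38, 0], [1, 0, 0, 0.38, 0], [1, 0, 0, 0.38, 0], [1, -0.03, 0.3, 0.38, 0.01], [1, -0.06, 0.38, 0.15, 0.01], [1, -0.06, 0.38, 0, 0.01], [1, -0.06, 0.38, 0, 0.01], [1, -0.06, 0.38, 0, 0.01], [1, -0.06, 0.38, 0, 0.01], [1, -0.06, 0.38, 0, 0.01], [1, -0.06, 0.38, 0, 0.01]],
])

```text
t: 4.82
eef_pos: [486.7, 72.6, 213.5]
tcp_rot: [3.138, -0.01, -0.117]
ft_force: [0.8, 0.1, -2.0]
opening: 0.171
```

```bash
python3 - <<'E'
from h import *
import time
c,s=wrist()
print(s["eef_pos"],s["tcp_rot"],s["joints"],s["qvel"],s["opening"])
cv2.imwrite("pics/w2.png",c["frame"][:,:,::-1])
E
```

```text
[486.68907641  72.63851942 213.48085804] [ 3.13757945 -0.00986201 -0.11675276] [ 0.01678066  0.30107117  1.88292828 -0.00651165  0.94836331  1.70812151] [ 0.97314678 -0.03394395  0.05096498 -0.00852646 -0.01808147  0.88054764] 0.17137020388834576
```

View pics/w2.png

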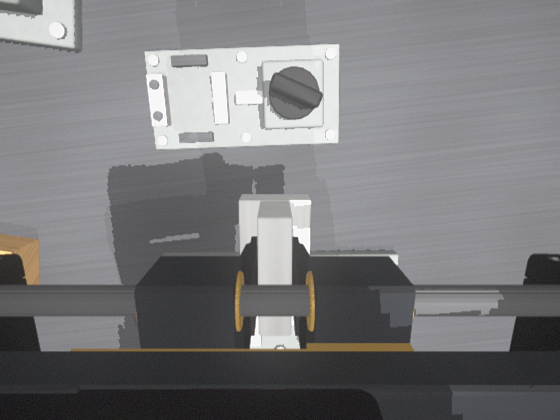

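>>> arm_command([
  [[1, 0.2, 0.1, 0, 0.02], [1, 0.1, 0, 0, 0], [1, 0, 0, 0, 0], [1, 0, 0, 0, 0], [1, 0, 0, 0, 0]],
])

```text
t: 5.28
eef_pos: [513.2, 92.0, 212.4]
tcp_rot: [3.139, -0.005, -0.09]
ft_force: [-0.2, -0.6, -3.0]
opening: 0.164
```

```bash
python3 - <<'E'
from h import *
c,s=wrist()
print(s["eef_pos"],s["tcp_rot"],s["qvel"].round(3))
f=c["frame"].astype(float)
c["frame"]=np.clip((f-100)*1.7,0,255).astype(np.uint8)
cv2.imwrite("pics/w3.png",c["frame"][:,:,::-1])
E
```

```text
[513.16342319  92.01864246 212.42578189] [ 3.13852595 -0.00513529 -0.09024623] [-0.011  0.002  0.012 -0.002  0.    -0.002]
```

View pics/w3.png

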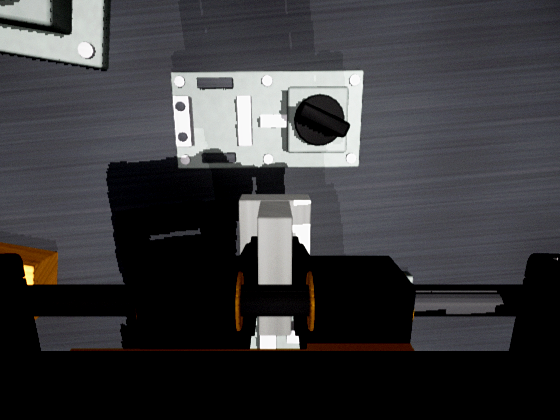

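```bash
python3 - <<'E'
from h import *
c,s=wrist()
f=c["frame"].astype(float)
c["frame"]=np.clip((f-100)*1.7,0,255).astype(np.uint8)
crop(c,165,60,265,175,5,"pics/w3a.png")
c["frame"]=np.clip(f*2.2,0,255).astype(np.uint8)
crop(c,255,65,370,175,5,"pics/w3b.png")
E
```

```text
(no output)
```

View pics/w3a.png

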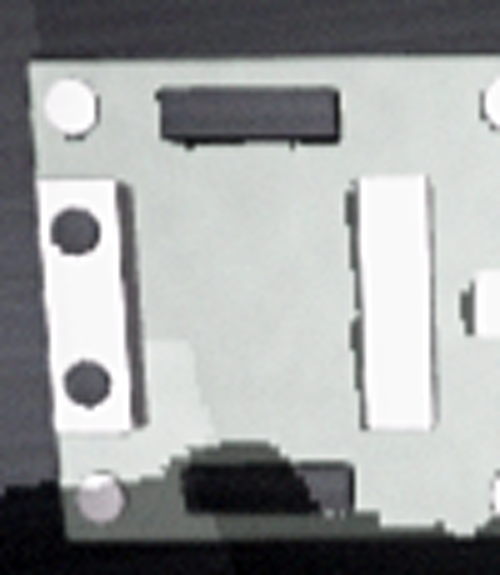

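View pics/w3b.png

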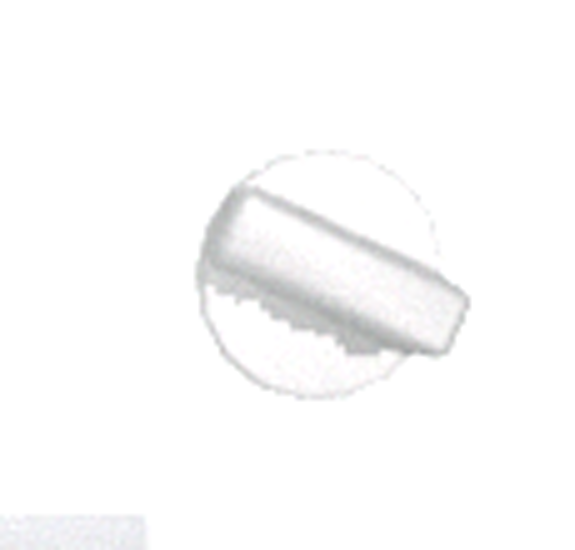

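```bash
python3 - <<'E'
from h import *
c,s=wrist()
def f(pts,k,u0,v0,z): return np.array([ray(c,((p[0]+.5)/k-.5+u0,(p[1]+.5)/k-.5+v0),z) for p in pts])[:,:2]
a=(5,165,60); b=(5,255,65)
J=f([(357,177),(367,430)],*a,28); S=f([(118,180),(132,430)],*a,28)
print("jaw",J.round(1).tolist(),"stop",S.round(1).tolist(), "len",np.linalg.norm(J[0]-J[1]))
for X in (J,S):
  d=X[0]-X[1]; print("xang",np.arctan2(d[1],d[0]))
R=f([(160,135),(340,135),(183,465),(353,462)],*a,20); print("rails",R.round(1).tolist()); 
for i in(0,2):
  d=R[i]-R[i+1]; print("yang-90",np.arctan2(d[1],d[0])-np.pi/2)
K=f([(258,195),(467,300),(447,352),(222,250)],*b,80); d=K[0]+K[3]-K[1]-K[2]
print("knob",K.round(1).tolist(),K.mean(0),np.linalg.norm(d)/2,np.linalg.norm(K[0]-K[3]),np.arctan2(d[1],d[0]))
D=f([(320,275)],*b,48);print("disc",D)
P=f([(30,62),(65,538)],*a,12); print("plate edge",P.round(1).tolist()); d=P[0]-P[1];print(np.arctan2(d[1],d[0]))
Q=f([(173,72),(362.5,71),(358,167),(179,167)],1,0,0,12);print(Q.mean(0),Q.round(1).tolist())
th=-.085; ex=np.array([np.cos(th),np.sin(th)]); ey=np.array([-ex[1],ex[0]])
print("pocket x",R.reshape(2,2,2).mean(1)@ex,"J y",J@ey,"S y",S@ey)
px=(R@ex).reshape(2,2).mean(); py=(J@ey).mean()+22.7
print("pocket",px*ex+py*ey, "by top", np.array([584.4,89.8])+52.7*ey, "by wrist plate",Q.mean(0)+52.7*ey)
E
```

```text
jaw [[612.4, 121.4], [562.8, 125.3]] stop [[616.1, 169.0], [567.2, 173.7]] len 49.75807378663127
xang -0.07753208627689104
xang -0.09557949957267904
rails [[624.7, 161.0], [621.4, 124.7], [558.6, 166.0], [555.9, 129.9]]
yang-90 -0.09052981134203897
yang-90 -0.07336523142086371
knob [[595.7, 57.1], [575.0, 22.1], [566.4, 25.9], [587.2, 64.0]] [581.06212476  42.27653063] 42.02491916005993 10.888645728285509 1.0546608054167317
disc [[581.31745172  43.22485027]]
plate edge [[642.1, 187.2], [544.7, 195.9]]
-0.0888774457119491
[584.67730604  92.07457806] [[641.8, 184.7], [625.2, -9.1], [526.9, -1.6], [544.7, 194.3]]
pocket x [608.6880657  542.69526369] J y [172.95993584 172.58835029] S y [220.69257945 221.21280947]
pocket [590.20853219 145.89352944] by top [588.87410788 142.30973585] by wrist plate [589.15141392 144.5843139 ]
```

```bash
python3 - <<'E'
from h import *
c,s=wrist()
M=np.linalg.inv(c["tool_from_camera"])
def pt(X):
    p=M@np.array([*X,1.]); return (c["fx"]*p[0]/p[2]+c["cx"],c["fy"]*p[1]/p[2]+c["cy"])
for off in (-4,-2,0,2):
  print(off,[np.round(pt(x),1).tolist() for x in [(30+off,-20,9.3),(30+off,20,9.3),(30+off,-8,-26.7),(30+off,8,-26.7)]])
crop(c,225,185,325,265,7,"pics/w3d.png")
E
```

```text
-4 [[238.5, 205.3], [311.7, 205.3], [257.0, 225.2], [293.2, 225.2]]
-2 [[238.4, 201.8], [311.8, 201.8], [257.0, 220.9], [293.2, 220.9]]
0 [[238.3, 198.2], [311.9, 198.2], [256.9, 216.5], [293.3, 216.5]]
2 [[238.2, 194.6], [312.0, 194.6], [256.9, 212.1], [293.4, 212.2]]
```

View pics/w3d.png

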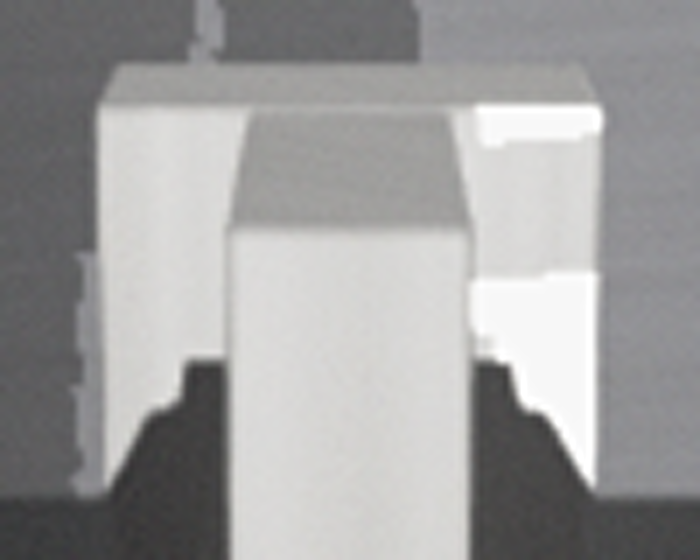

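>>> arm_command([
  [[1, 0.3, 0.2, 0, 0.006], [1, 0.3, 0.2, 0, 0], [1, 0.15, 0.12, -0.2, 0], [1, 0, 0, -0.3, 0], [1, 0, 0, -0.3, 0], [1, 0, 0, -0.2, 0], [1, 0, 0, -0.1, 0], [1, 0, 0, -0.1, 0], [1, 0, 0, 0, 0], [1, 0, 0, 0, 0]],
])

```text
t: 6.32
eef_pos: [591.4, 142.6, 90.6]
tcp_rot: [3.14, -0.011, -0.093]
ft_force: [0.3, -0.2, -2.7]
opening: 0.166
```

>>> arm_command([
  [[1, 0, 0.04, 0, 0.01], [1, 0, 0, -0.1, 0], [1, 0, 0, -0.1, 0], [1, 0, 0, 0, 0], [1, 0, 0, 0, 0]],
])

```text
t: 6.73
eef_pos: [593.2, 147.0, 72.8]
tcp_rot: [3.141, -0.017, -0.084]
ft_force: [0.1, 0.6, -2.5]
opening: 0.166
```

```bash
python3 - <<'E'
from h import *
c,s=wrist()
print(s["eef_pos"],s["tcp_rot"])
cv2.imwrite("pics/w4.png",c["frame"][:,:,::-1])
c=env.read_camera("scene"); crop(c,235,200,365,270,6,"pics/s4.png")
c=env.read_camera("top"); crop(c,205,150,325,240,6,"pics/t4.png")
E
```

```text
[593.1829189  147.02833652  72.77466627] [ 3.1411406  -0.01740287 -0.08411239]
```

View pics/w4.png

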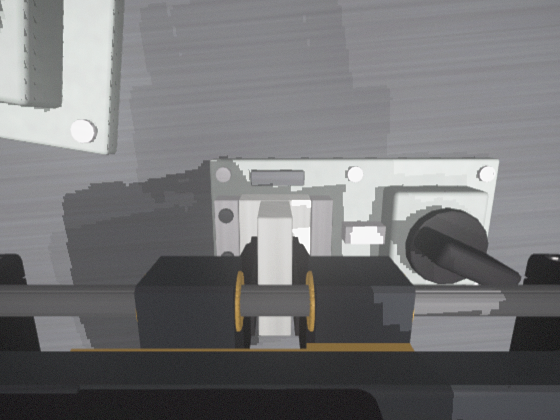

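View pics/s4.png

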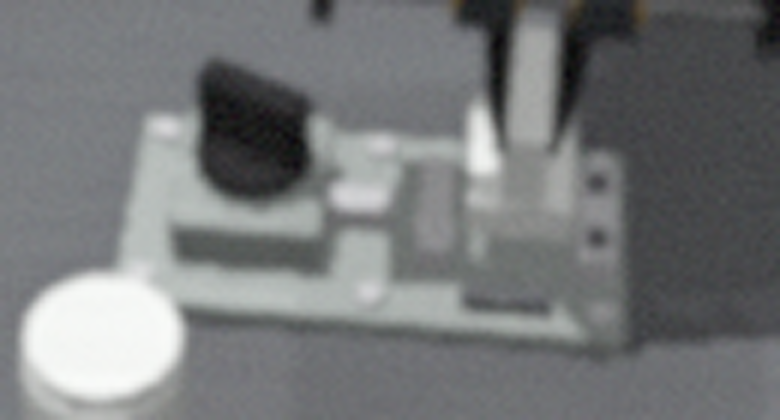

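```bash
python3 - <<'E'
from h import *
c,s=wrist()
f=c["frame"].astype(float)
c["frame"]=np.clip((f-60)*1.5,0,255).astype(np.uint8)
crop(c,205,155,345,265,5,"pics/w4c.png")
E
```

```text
(no output)
```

View pics/w4c.png

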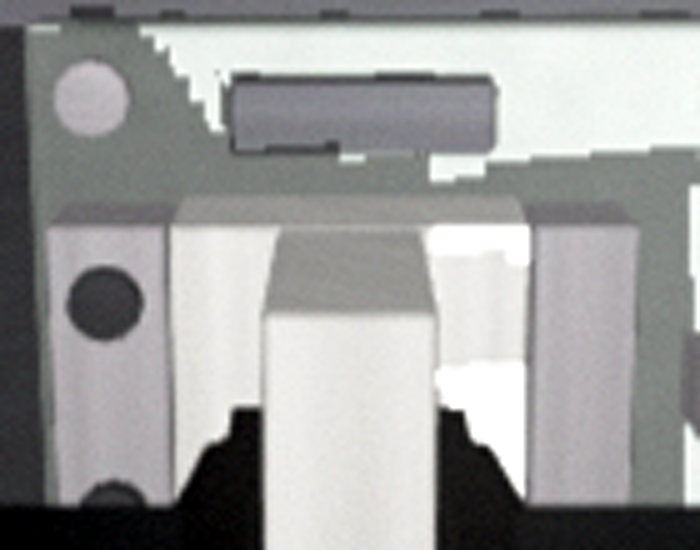

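```bash
python3 - <<'E'
from h import *
c,s=wrist()
def f(p,z): return ray(c,((p[0]+.5)/5-.5+205,(p[1]+.5)/5-.5+155),z)
ex=np.array([np.cos(-.085),np.sin(-.085),0])
print("rail inner", f((365,150),20)@ex, "rail outer top", f((365,78),20)@ex,"foot front bot", f((350,198),45.5)@ex,"foot front top",f((350,226),63.5)@ex,"rib top front",f((350,314),99.5)@ex, "tcp", s["eef_pos"]@ex)
E
```

```text
rail inner 608.7581006629249 rail outer top 618.4365878284606 foot front bot 607.267283579861 foot front top 607.7316842660846 rib top front 607.5467172989734 tcp 578.6648257324982
```

>>> arm_command([
  [[1, -0.02, 0, 0, 0], [1, -0.01, 0, -0.1, 0], [1, -0.01, 0, -0.08, 0], [1, 0, 0, -0.03, 0], [1, 0, 0, 0, 0]],
])

```text
t: 7.4
eef_pos: [588.9, 147.0, 50.5]
tcp_rot: [3.141, -0.019, -0.084]
ft_force: [0.6, 0.6, -2.1]
opening: 0.167
```

>>> arm_command([
  [[1, 0.02, 0, 0, 0], [1, 0, 0, -0.05, 0], [1, 0, 0, -0.03, 0], [1, 0, 0, 0, 0]],
])

```text
t: 7.73
eef_pos: [591.1, 146.9, 41.1]
tcp_rot: [3.141, -0.018, -0.084]
ft_force: [0.4, 0.4, -2.8]
opening: 0.167
```

>>> arm_command([
  [[1, 0, 0, -0.02, 0], [1, 0, 0, -0.01, 0], [1, 0, 0, 0, 0]],
])

```text
t: 7.98
eef_pos: [591.6, 147.0, 39.6]
tcp_rot: [-3.142, -0.02, -0.084]
ft_force: [0.6, -0.6, -3.4]
opening: 0.167
```

>>> arm_command([
  [[1, 0, 0, -0.02, 0], [1, 0, 0, -0.01, 0], [1, 0, 0, 0, 0]],
])

```text
t: 8.23
eef_pos: [592.0, 147.1, 39.5]
tcp_rot: [-3.141, -0.022, -0.084]
ft_force: [0.2, 0.0, -3.0]
opening: 0.168
```

>>> arm_command([
  [[1, -0.01, 0, -0.03, 0], [1, 0, 0, -0.03, 0], [1, 0, 0, 0, 0]],
])

```text
t: 8.48
eef_pos: [592.8, 147.1, 39.8]
tcp_rot: [-3.14, -0.029, -0.084]
ft_force: [-0.5, -0.1, -3.9]
opening: 0.165
```

```bash
python3 - <<'E'
from h import *
c,s=wrist()
print(s)
f=c["frame"].astype(float)
c["frame"]=np.clip((f-60)*1.5,0,255).astype(np.uint8)
crop(c,185,155,345,275,5,"pics/w5.png")
c=env.read_camera("scene"); crop(c,235,200,365,270,6,"pics/s5.png")
E
```

```text
{'t': 8.4833, 'joints': array([ 0.13734563,  0.67776417,  1.76425602, -0.00792737,  0.67101144,
        1.79800603]), 'qvel': array([ 0.00150213, -0.0308379 , -0.00820012,  0.00041443,  0.02193391,
       -0.00038086]), 'tau': array([ 1.76117022e-02, -6.77366996e+01, -1.85756153e+01, -2.26016535e-02,
        4.58334794e-02,  2.90958320e-03]), 'eef_pos': array([592.82594686, 147.11163576,  39.83680105]), 'tcp_rot': array([-3.14013595, -0.0289616 , -0.0837469 ]), 'ft_force': array([-0.4828347 , -0.10541882, -3.91780549]), 'moment': array([0.0365408, 0.091847 , 0.009088 ]), 'opening': 0.1653552253892041}
```

View pics/w5.png

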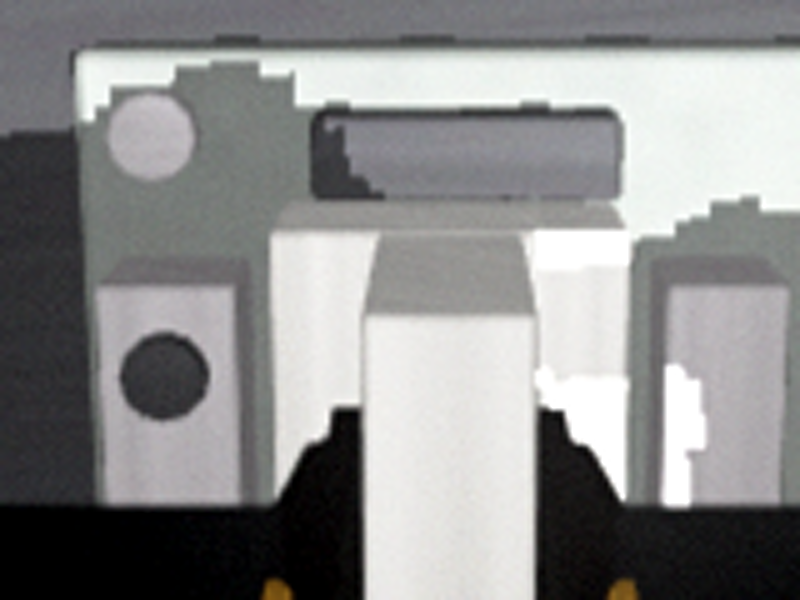

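View pics/s5.png

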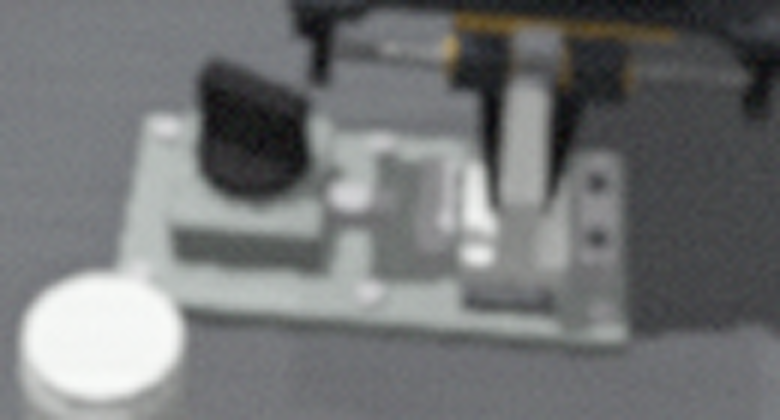

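>>> arm_command([
  [[1, -0.03, 0, 0.01, 0], [1, -0.01, 0, 0, 0], [1, 0, 0, 0, 0]],
])

```text
t: 8.83
eef_pos: [588.4, 147.2, 38.8]
tcp_rot: [-3.14, -0.028, -0.084]
ft_force: [-0.4, 0.0, 2.8]
opening: 0.17
```

>>> arm_command([
  [[0.75, 0, 0, 0, 0], [0.6, 0, 0, 0, 0], [0.5, 0, 0, 0, 0], [0.5, 0, 0, 0, 0], [0.5, 0, 0, 0, 0]],
])

```text
t: 9.25
eef_pos: [588.8, 147.2, 38.3]
tcp_rot: [-3.14, -0.028, -0.084]
ft_force: [-0.3, -0.6, 0.9]
opening: 0.463
```

```bash
python3 - <<'E'
from h import *
c,s=wrist()
print(s["eef_pos"],s["tcp_rot"],s["opening"],s["ft_force"])
f=c["frame"].astype(float)
c["frame"]=np.clip((f-60)*1.5,0,255).astype(np.uint8)
crop(c,185,155,345,275,5,"pics/w6.png")
E
```

```text
[588.75258017 147.19723049  38.34106562] [-3.14019353 -0.02798415 -0.08389867] 0.4627648834426518 [-0.27993596 -0.58247918  0.89997388]
```

View pics/w6.png

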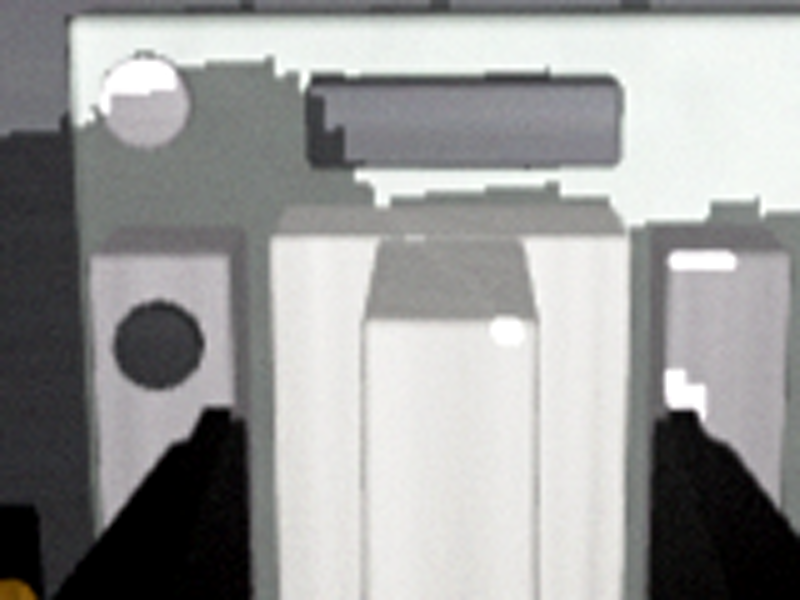

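The bracket is seated between stop and jaw with gaps on both sides, and the fingers are clear of it. I'll retreat upward and turn toward the knob.

>>> arm_command([
  [[0.5, 0, 0, 0, 0], [0.5, 0, 0, 0.1, 0], [0.4, 0, 0, 0.2, 0], [0.3, 0, 0, 0.3, 0], [0, 0, 0, 0.35, 0], [0, 0, 0, 0.35, 0.05], [0, 0, -0.1, 0.1, 0.14], [0, 0, -0.2, 0, 0.14], [0, 0, -0.2, 0, 0.14], [0, 0, 0, 0, 0.14], [0, 0, 0, 0, 0], [0, 0, 0, 0, 0]],
])

```text
t: 10.3
eef_pos: [587.2, 95.4, 193.8]
tcp_rot: [3.138, -0.033, 0.415]
ft_force: [0.0, 0.2, 0.2]
opening: 0.996
```

```bash
python3 - <<'E'
from h import *
c,s=wrist()
print(s["eef_pos"],s["tcp_rot"],s["joints"],s["moment"],s["ft_force"])
cv2.imwrite("pics/w7.png",c["frame"][:,:,::-1])
c=env.read_camera("top"); cv2.imwrite("pics/t7.png",c["frame"][:,:,::-1])
E
```

```text
[587.23619954  95.40514646 193.84228865] [ 3.1376533  -0.0333208   0.41522786] [0.04622508 0.45729072 1.68219725 0.01011547 0.96962893 1.19627325] [-0.00926581 -0.0171844   0.00059375] [0.04393468 0.23225196 0.2404245 ]
```

View pics/w7.png

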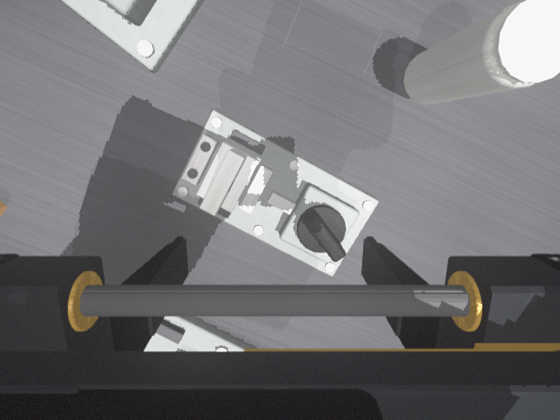

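```bash
python3 - <<'E'
from h import *
c,s=wrist()
f=c["frame"].astype(float)
c["frame"]=np.clip(f*1.6,0,255).astype(np.uint8)
crop(c,285,190,365,275,7,"pics/w7k.png")
c["frame"]=np.clip((f-80)*1.5,0,255).astype(np.uint8)
crop(c,165,100,305,230,5,"pics/w7b.png")
E
```

```text
(no output)
```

View pics/w7k.png

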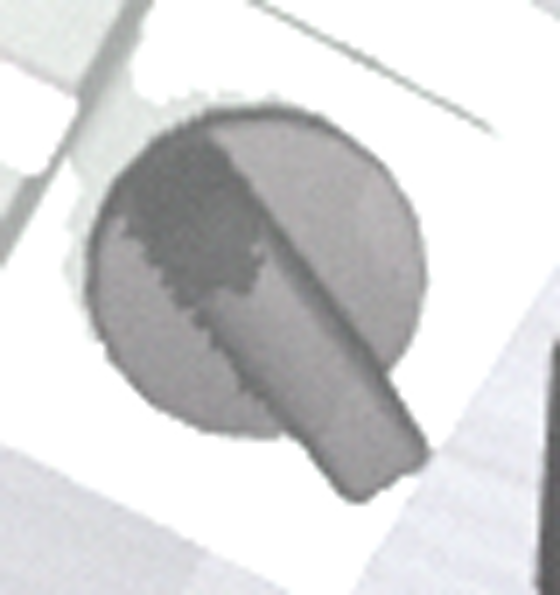

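View pics/w7b.png

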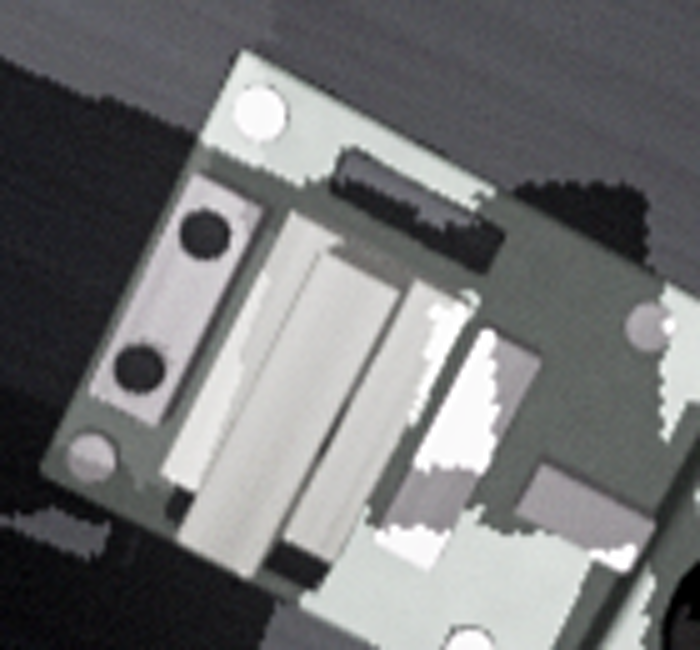

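```bash
python3 - <<'E'
from h import *
c,s=wrist()
def f(p,z): return ray(c,((p[0]+.5)/7-.5+285,(p[1]+.5)/7-.5+190),z)[:2]
D=f((258,270),48); e=f((392,478),80); d=D-e
print("disc",D,"end",e,np.hypot(*d),np.arctan2(d[1],d[0]))
a=f((355,500),80)-f((430,457),80);print(np.hypot(*a),np.arctan2(a[1],a[0])-np.pi/2)
b=f((310,375),80)-f((352,500),80)
b=f((262,235),80)-f((425,455),80);print("edge",np.arctan2(b[1],b[0]))
b=f((213,325),80)-f((335,490),80);print("edge2",np.arctan2(b[1],b[0]))
E
```

```text
disc [581.82055064  43.65862281] end [570.34220406  24.0327481 ] 22.73603743768982 1.041585181588919
11.023386059413891 0.973851462216885
edge 1.0575598671196245
edge2 1.049532761065518
```

>>> arm_command([
  [[0, -0.05, -0.2, 0, 0.14], [0, 0, -0.2, 0, 0.14], [0, 0, -0.1, 0, 0.14], [0, 0, 0, 0, 0.14], [0, 0, 0, 0, 0.14], [0, 0, 0, -0.2, 0.1], [0, 0, 0, -0.3, 0], [0, 0, 0, -0.2, 0], [0, 0, 0, -0.1, 0], [0, 0, 0, 0, 0], [0, 0, 0, 0, 0]],
])

```text
t: 11.42
eef_pos: [581.8, 48.3, 109.3]
tcp_rot: [3.14, -0.031, 1.065]
ft_force: [0.2, 0.3, -0.2]
opening: 1.0
```

>>> arm_command([
  [[0, 0, -0.05, 0, -0.02], [0, 0, 0, -0.2, 0], [0, 0, 0, -0.2, 0], [0, 0, 0, -0.1, 0], [0, 0, 0, 0, 0], [0, 0, 0, 0, 0]],
])

```text
t: 11.92
eef_pos: [585.3, 42.4, 64.2]
tcp_rot: [3.131, -0.036, 1.044]
ft_force: [0.5, -0.1, 0.5]
opening: 1.002
```

>>> arm_command([
  [[0, -0.03, 0.01, 0, 0], [0, -0.01, 0, -0.06, 0], [0, 0, 0, -0.05, 0], [0, 0, 0, 0, 0], [0, 0, 0, 0, 0]],
])

```text
t: 12.33
eef_pos: [582.4, 43.4, 55.9]
tcp_rot: [3.126, -0.038, 1.043]
ft_force: [0.1, -0.3, -0.1]
opening: 0.999
```

>>> arm_command([
  [[0, -0.01, 0, -0.05, 0], [0, -0.01, 0, -0.02, 0], [0, 0, 0, 0, 0]],
])

```text
t: 12.58
eef_pos: [580.4, 43.4, 48.5]
tcp_rot: [3.126, -0.038, 1.043]
ft_force: [-0.2, -1.2, -0.3]
opening: 0.998
```

```bash
python3 - <<'E'
from h import *
c,s=wrist()
print(s["eef_pos"],s["tcp_rot"],s["joints"],s["moment"],s["ft_force"])
cv2.imwrite("pics/w8.png",c["frame"][:,:,::-1])
c=env.read_camera("scene"); crop(c,235,170,365,270,6,"pics/s8.png")
E
```

```text
[580.37478061  43.42769396  48.51780297] [ 3.12588512 -0.03814688  1.04336034] [-0.05134569  0.63440445  1.83834342  0.04484165  0.63787267  0.44077709] [-0.05266863 -0.05876618  0.00384536] [-0.18008667 -1.21886333 -0.27726117]
```

View pics/w8.png

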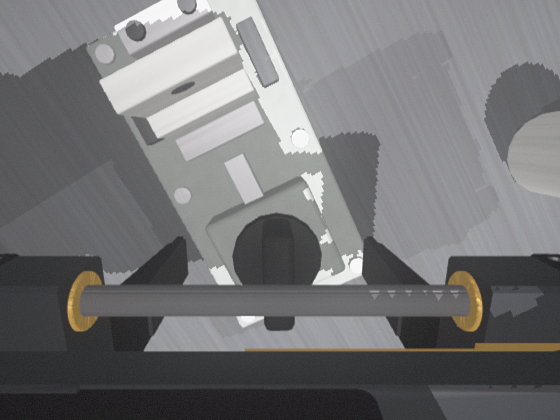

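View pics/s8.png

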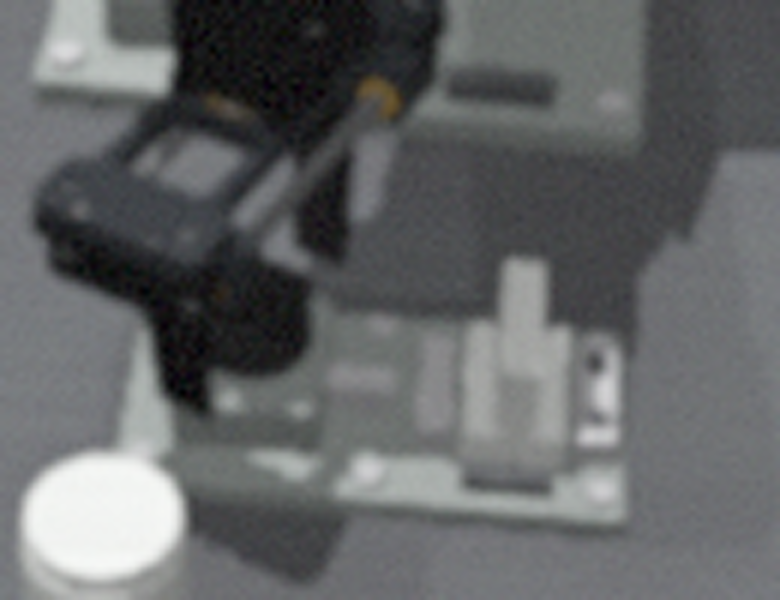

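>>> arm_command([
  [[0, 0.01, 0, 0.04, 0], [0, 0, 0, 0, 0], [0.5, 0, 0, 0, 0], [1, 0, 0, 0, 0], [1, 0, 0, 0, 0], [1, 0, 0, 0, 0], [1, 0, 0, 0, 0], [1, 0, 0, 0, 0], [1, 0, 0, 0, 0], [1, 0, 0, 0, 0], [1, 0, 0, 0, 0], [1, 0, 0, 0, 0]],
])

```text
t: 13.68
eef_pos: [581.7, 43.6, 53.8]
tcp_rot: [3.126, -0.038, 1.043]
ft_force: [-1.0, 1.4, 3.0]
opening: 0.359
```

>>> arm_command([
  [[1, 0, 0, 0, 0], [1, 0, 0, 0, 0], [1, 0, 0, 0, 0], [1, 0, 0, 0, 0]],
])

```text
t: 14.02
eef_pos: [581.8, 43.5, 53.9]
tcp_rot: [3.125, -0.038, 1.044]
ft_force: [-0.3, 0.1, 1.4]
opening: 0.147
```

```bash
cat > st.py <<'E'
from cell import env
s=env.state(); print(round(s["t"],2),s["eef_pos"].round(1),s["tcp_rot"].round(3),"F",s["ft_force"].round(1),"M",s["moment"].round(3),"op",round(s["opening"],3),"q6",s["joints"][5].round(3),"tau6",s["tau"][5].round(3), "qv6",s["qvel"][5].round(3))
E
python3 st.py
```

```text
14.02 [581.8  43.5  53.9] [ 3.125 -0.038  1.044] F [-0.3  0.1  1.4] M [0.159 0.344 0.254] op 0.147 q6 0.441 tau6 0.235 qv6 -0.002
```

>>> arm_command([
  [[1, 0, 0, 0, -0.08], [1, 0, 0, 0, -0.08], [1, 0, 0, 0, -0.08], [1, 0, 0, 0, 0]],
])

```text
t: 14.35
eef_pos: [581.9, 43.5, 53.9]
tcp_rot: [3.125, -0.038, 0.85]
ft_force: [-0.9, -0.3, 0.8]
opening: 0.146
```

```bash
python3 st.py
```

```text
14.35 [581.9  43.5  53.9] [ 3.125 -0.038  0.85 ] F [-0.9 -0.3  0.8] M [0.173 0.175 0.181] op 0.146 q6 0.648 tau6 1.35 qv6 -0.086
```

>>> arm_command([
  [[1, 0, 0, 0, -0.08], [1, 0, 0, 0, -0.08], [1, 0, 0, 0, -0.08], [1, 0, 0, 0, -0.08]],
])

```text
t: 14.68
eef_pos: [582.0, 43.3, 53.9]
tcp_rot: [3.125, -0.038, 0.6]
ft_force: [-0.0, 0.2, 0.6]
opening: 0.146
```

```bash
python3 st.py
```

```text
14.68 [582.   43.3  53.9] [ 3.125 -0.038  0.6  ] F [-0.   0.2  0.6] M [0.151 0.211 0.372] op 0.146 q6 0.915 tau6 -1.019 qv6 0.807
```

>>> arm_command([
  [[1, 0, 0, 0, -0.06], [1, 0, 0, 0, -0.06]],
])

```text
t: 14.85
eef_pos: [582.1, 43.2, 53.9]
tcp_rot: [3.124, -0.038, 0.506]
ft_force: [-0.1, -0.4, 1.3]
opening: 0.147
```

```bash
python3 st.py
```

```text
14.85 [582.1  43.2  53.9] [ 3.124 -0.038  0.506] F [-0.1 -0.4  1.3] M [0.222 0.124 0.322] op 0.147 q6 1.017 tau6 -0.612 qv6 0.611
```

>>> arm_command([
  [[1, 0, 0, 0, -0.06], [1, 0, 0, 0, -0.06]],
])

```text
t: 15.02
eef_pos: [582.1, 43.2, 53.9]
tcp_rot: [3.124, -0.037, 0.412]
ft_force: [-0.5, -1.3, 1.1]
opening: 0.148
```

```bash
python3 st.py
```

```text
15.02 [582.1  43.2  53.9] [ 3.124 -0.037  0.412] F [-0.5 -1.3  1.1] M [0.242 0.176 0.362] op 0.148 q6 1.118 tau6 -0.646 qv6 0.601
```

>>> arm_command([
  [[1, 0, 0, 0, -0.06], [1, 0, 0, 0, -0.06]],
])

```text
t: 15.18
eef_pos: [582.2, 43.1, 53.9]
tcp_rot: [3.124, -0.037, 0.319]
ft_force: [-1.3, 0.7, 1.0]
opening: 0.145
```

```bash
python3 st.py
```

```text
15.18 [582.2  43.1  53.9] [ 3.124 -0.037  0.319] F [-1.3  0.7  1. ] M [0.264 0.233 0.292] op 0.145 q6 1.219 tau6 -0.649 qv6 0.602
```

>>> arm_command([
  [[1, 0, 0, 0, -0.06], [1, 0, 0, 0, -0.06]],
])

```text
t: 15.35
eef_pos: [582.2, 43.0, 53.9]
tcp_rot: [3.124, -0.037, 0.225]
ft_force: [-0.4, 0.1, 0.5]
opening: 0.146
```

```bash
python3 st.py
```

```text
15.35 [582.2  43.   53.9] [ 3.124 -0.037  0.225] F [-0.4  0.1  0.5] M [0.269 0.251 0.327] op 0.146 q6 1.32 tau6 -0.647 qv6 0.599
```

>>> arm_command([
  [[1, 0, 0, 0, -0.06], [1, 0, 0, 0, -0.06]],
])

```text
t: 15.52
eef_pos: [582.2, 43.0, 53.9]
tcp_rot: [3.124, -0.037, 0.132]
ft_force: [-0.7, -0.6, 1.4]
opening: 0.142
```

```bash
python3 st.py
```

```text
15.52 [582.2  43.   53.9] [ 3.124 -0.037  0.132] F [-0.7 -0.6  1.4] M [0.278 0.186 0.38 ] op 0.142 q6 1.421 tau6 -0.645 qv6 0.6
```

>>> arm_command([
  [[1, 0, 0, 0, -0.06], [1, 0, 0, 0, -0.06]],
])

```text
t: 15.68
eef_pos: [582.2, 42.9, 53.9]
tcp_rot: [3.123, -0.037, 0.038]
ft_force: [-0.4, -0.5, 0.4]
opening: 0.148
```

```bash
python3 st.py
```

```text
15.68 [582.2  42.9  53.9] [ 3.123 -0.037  0.038] F [-0.4 -0.5  0.4] M [0.29  0.164 0.352] op 0.148 q6 1.521 tau6 -0.642 qv6 0.597
```

>>> arm_command([
  [[1, 0, 0, 0, -0.06], [1, 0, 0, 0, -0.06]],
])

```text
t: 15.85
eef_pos: [582.2, 42.8, 53.8]
tcp_rot: [3.123, -0.037, -0.055]
ft_force: [-1.1, 0.2, 2.5]
opening: 0.151
```

```bash
python3 st.py
```

```text
15.85 [582.2  42.8  53.8] [ 3.123 -0.037 -0.055] F [-1.1  0.2  2.5] M [0.322 0.146 0.53 ] op 0.151 q6 1.621 tau6 -0.461 qv6 0.593
```

The moment has climbed to 0.53, so the part is on the stop. I'll take smaller steps from here.

>>> arm_command([
  [[1, 0, 0, 0, -0.05]],
])

```text
t: 15.93
eef_pos: [582.2, 42.7, 53.9]
tcp_rot: [3.123, -0.037, -0.093]
ft_force: [-0.9, -0.1, 1.1]
opening: 0.149
```

```bash
python3 st.py
```

```text
15.93 [582.2  42.7  53.9] [ 3.123 -0.037 -0.093] F [-0.9 -0.1  1.1] M [0.339 0.149 0.648] op 0.149 q6 1.662 tau6 -0.033 qv6 0.48
```

>>> arm_command([
  [[1, 0, 0, 0, -0.04]],
])

```text
t: 16.02
eef_pos: [582.2, 42.7, 53.9]
tcp_rot: [3.123, -0.037, -0.124]
ft_force: [-0.3, -0.6, 0.9]
opening: 0.149
```

```bash
python3 st.py
```

```text
16.02 [582.2  42.7  53.9] [ 3.123 -0.037 -0.124] F [-0.3 -0.6  0.9] M [0.298 0.166 0.621] op 0.149 q6 1.695 tau6 0.132 qv6 0.378
```

>>> arm_command([
  [[1, 0, 0, 0, -0.04]],
])

```text
t: 16.1
eef_pos: [582.2, 42.7, 53.9]
tcp_rot: [3.122, -0.037, -0.153]
ft_force: [-0.5, 0.0, 0.7]
opening: 0.148
```

```bash
python3 st.py
```

```text
16.1 [582.2  42.7  53.9] [ 3.122 -0.037 -0.153] F [-0.5  0.   0.7] M [0.32  0.181 0.561] op 0.148 q6 1.727 tau6 -0.017 qv6 0.384
```

>>> arm_command([
  [[1, 0, 0, 0, -0.04]],
])

```text
t: 16.18
eef_pos: [582.2, 42.7, 53.9]
tcp_rot: [3.122, -0.036, -0.183]
ft_force: [-1.5, 0.3, 1.8]
opening: 0.147
```

```bash
python3 st.py
```

```text
16.18 [582.2  42.7  53.9] [ 3.122 -0.036 -0.183] F [-1.5  0.3  1.8] M [0.296 0.156 0.618] op 0.147 q6 1.758 tau6 -0.052 qv6 0.38
```

```bash
python3 - <<'E'
from h import *
c,s=wrist()
print(s["moment"]); print(env.state()["moment"],env.state()["tcp_rot"])
f=c["frame"].astype(float)
c["frame"]=np.clip(f*1.6,0,255).astype(np.uint8)
crop(c,185,120,365,350,3,"pics/w9.png")
E
```

```text
[0.2959528  0.15574869 0.61793262]
[0.25696005 0.10226007 0.52927552] [ 3.12197943 -0.03645802 -0.18544997]
```

View pics/w9.png

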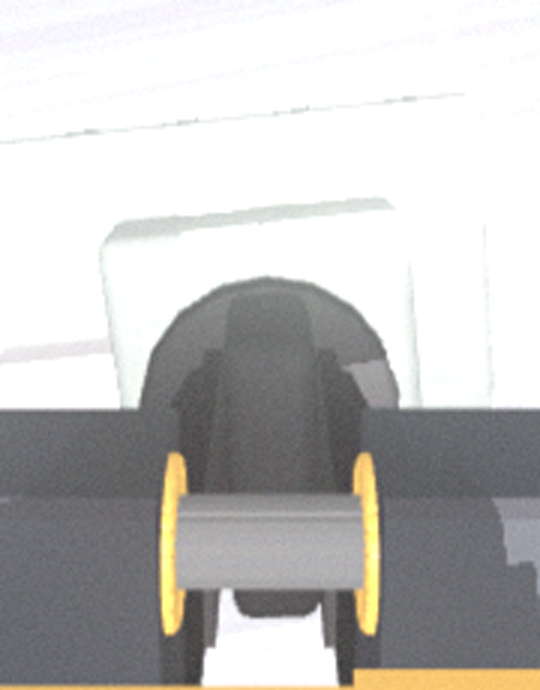

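>>> arm_command([
  [[1, 0, 0, 0, -0.04]],
])

```text
t: 16.32
eef_pos: [582.2, 42.7, 53.9]
tcp_rot: [3.122, -0.037, -0.214]
ft_force: [0.1, 0.6, 1.4]
opening: 0.149
```

```bash
python3 st.py
```

```text
16.32 [582.2  42.7  53.9] [ 3.122 -0.037 -0.214] F [0.1 0.6 1.4] M [0.3   0.118 0.535] op 0.149 q6 1.791 tau6 -0.435 qv6 0.441
```

>>> arm_command([
  [[1, 0, 0, 0, -0.04]],
])

```text
t: 16.4
eef_pos: [582.2, 42.6, 53.9]
tcp_rot: [3.122, -0.036, -0.243]
ft_force: [-0.4, -0.6, 0.9]
opening: 0.149
```

```bash
python3 st.py
```

```text
16.4 [582.2  42.6  53.9] [ 3.122 -0.036 -0.243] F [-0.4 -0.6  0.9] M [0.337 0.151 0.535] op 0.149 q6 1.822 tau6 -0.096 qv6 0.356
```

```bash
python3 - <<'E'
from h import *
c,s=wrist()
print(s["moment"],s["tcp_rot"]); s=env.state();print(s["moment"],s["tcp_rot"])
f=c["frame"].astype(float)
c["frame"]=np.clip(f*1.6,0,255).astype(np.uint8)
crop(c,185,120,365,350,3,"pics/w10.png")
c["frame"]=f.astype(np.uint8); cv2.imwrite("pics/w10f.png",c["frame"][:,:,::-1])
c=env.read_camera("scene"); crop(c,235,190,365,270,6,"pics/s10.png")
E
```

```text
[0.33738828 0.15119384 0.53487079] [ 3.12163523 -0.03648558 -0.24323821]
[0.27398078 0.10262557 0.44874912] [ 3.12167235 -0.03647772 -0.24543372]
```

View pics/w10.png

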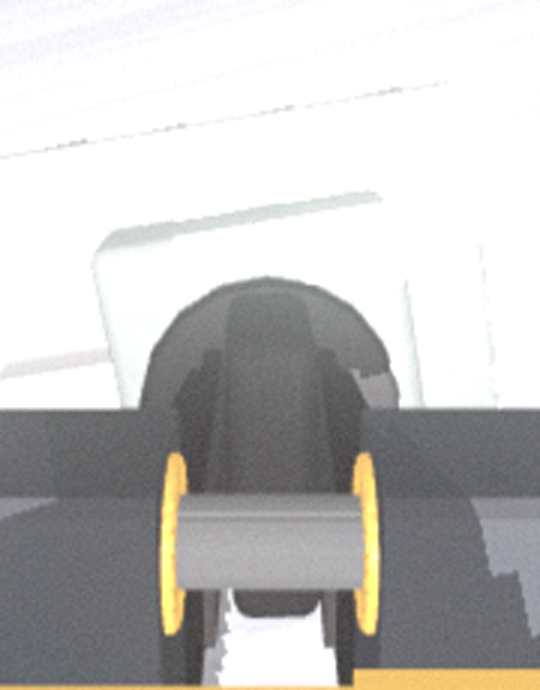

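View pics/s10.png

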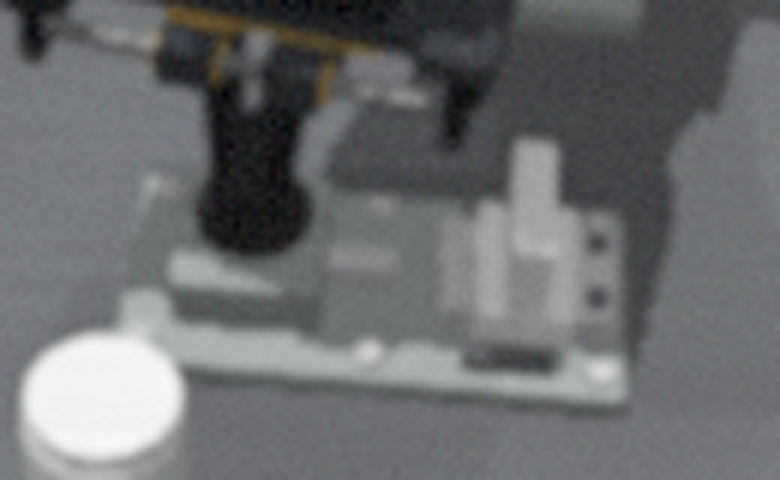

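View pics/w10f.png

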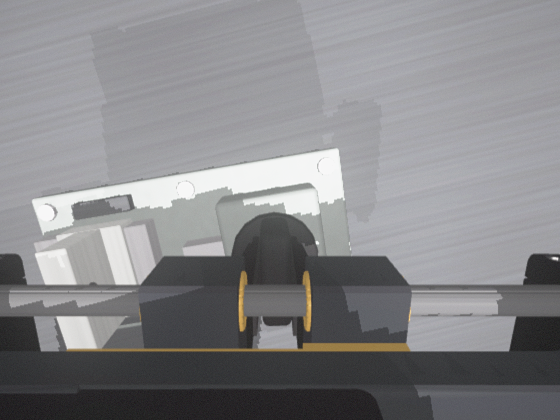

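>>> arm_command([
  [[1, 0, 0, 0, -0.04]],
])

```text
t: 16.58
eef_pos: [582.2, 42.6, 53.9]
tcp_rot: [3.122, -0.036, -0.271]
ft_force: [-1.8, -1.2, 1.1]
opening: 0.147
```

```bash
python3 st.py
```

```text
16.58 [582.2  42.6  53.9] [ 3.122 -0.036 -0.271] F [-1.8 -1.2  1.1] M [0.348 0.127 0.477] op 0.147 q6 1.852 tau6 -0.582 qv6 0.413
```

>>> arm_command([
  [[1, 0, 0, 0, 0], [1, 0, 0, 0, 0], [1, 0, 0, 0, 0]],
])

```text
t: 16.83
eef_pos: [582.2, 42.6, 53.9]
tcp_rot: [3.122, -0.036, -0.266]
ft_force: [-1.2, -0.0, 1.7]
opening: 0.151
```

```bash
python3 st.py; python3 - <<'E'
from cell import env
for i in range(4):
    env.read_camera("top"); s=env.state(); print(s["t"],s["moment"].round(3),s["tcp_rot"][2].round(4),s["joints"][5].round(4))
E
```

```text
16.83 [582.2  42.6  53.9] [ 3.122 -0.036 -0.266] F [-1.2 -0.   1.7] M [0.36  0.077 0.244] op 0.151 q6 1.846 tau6 0.258 qv6 -0.025
16.8833 [0.338 0.04  0.215] -0.2659 1.8458
16.9333 [0.424 0.135 0.219] -0.2664 1.8464
16.9833 [0.337 0.1   0.236] -0.2667 1.8467
17.0333 [0.363 0.06  0.183] -0.267 1.847
```

>>> arm_command([
  [[1, 0, 0, 0, -0.04], [1, 0, 0, 0, -0.04]],
])

```text
t: 17.2
eef_pos: [582.2, 42.6, 53.9]
tcp_rot: [3.122, -0.036, -0.329]
ft_force: [-0.7, -0.8, 1.1]
opening: 0.145
```

```bash
python3 st.py
```

```text
17.2 [582.2  42.6  53.9] [ 3.122 -0.036 -0.329] F [-0.7 -0.8  1.1] M [0.371 0.019 0.414] op 0.145 q6 1.913 tau6 -0.322 qv6 0.386
```

>>> arm_command([
  [[1, 0, 0, 0, -0.04]],
])

```text
t: 17.28
eef_pos: [582.2, 42.5, 53.9]
tcp_rot: [3.121, -0.037, -0.361]
ft_force: [-1.9, -0.4, 1.4]
opening: 0.147
```

```bash
python3 st.py; python3 - <<'E'
from h import *
c=env.read_camera("scene"); crop(c,295,205,350,255,14,"pics/s11.png")
s=env.state(); print(s["moment"].round(3))
c,s=wrist(); print(s["moment"].round(3),s["tcp_rot"])
cv2.imwrite("pics/w11.png",c["frame"][:,:,::-1])
E
```

```text
17.28 [582.2  42.5  53.9] [ 3.121 -0.037 -0.361] F [-1.9 -0.4  1.4] M [0.289 0.062 0.307] op 0.147 q6 1.946 tau6 -0.351 qv6 0.405
[0.201 0.051 0.285]
[0.201 0.051 0.285] [ 3.12150834 -0.03650633 -0.36375697]
```

View pics/s11.png

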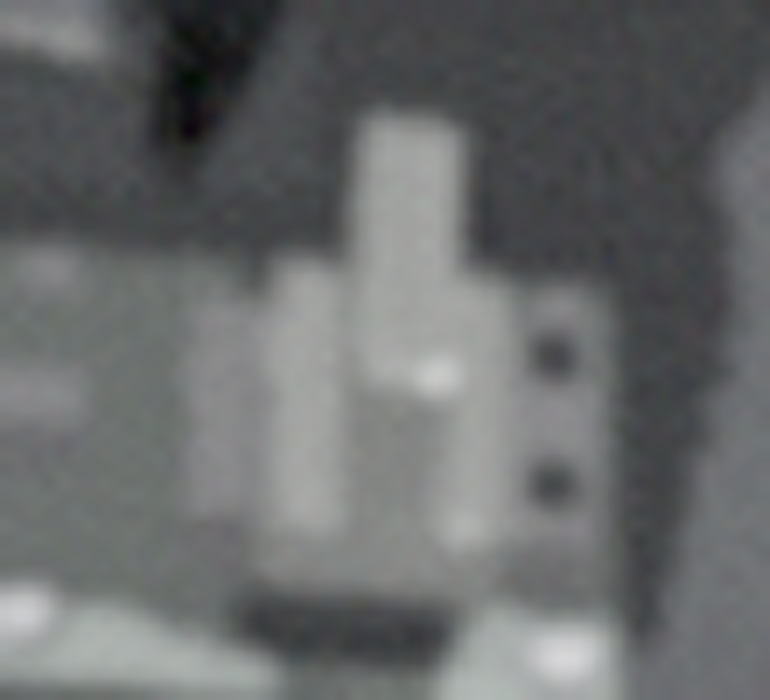

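View pics/w11.png

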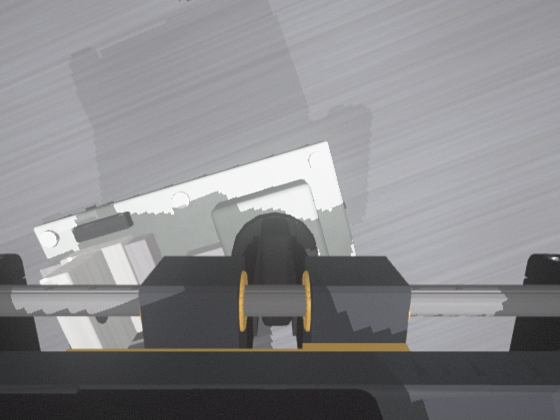

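The moving resistance peaked at about 0.65 N m. It has since fallen below the free rub of 0.35 N m, and the bracket is tight between stop and jaw. So the click has happened: I'll stop here and release.

>>> arm_command([
  [[1, 0, 0, 0, 0], [1, 0, 0, 0, 0], [0.7, 0, 0, 0, 0], [0.4, 0, 0, 0, 0], [0, 0, 0, 0, 0], [0, 0, 0, 0, 0], [0, 0, 0, 0, 0], [0, 0, 0, 0, 0]],
])

```text
t: 18.05
eef_pos: [582.4, 42.2, 53.9]
tcp_rot: [3.122, -0.037, -0.357]
ft_force: [-0.3, -0.9, 0.5]
opening: 0.515
```

```bash
python3 st.py
```

```text
18.05 [582.4  42.2  53.9] [ 3.122 -0.037 -0.357] F [-0.3 -0.9  0.5] M [0.104 0.039 0.077] op 0.515 q6 1.942 tau6 0.0 qv6 -0.001
```

>>> arm_command([
  [[0, 0, 0, 0, 0], [0, 0, 0, 0, 0], [0, 0, 0, 0.1, 0], [0, 0, 0, 0.25, 0], [0, 0, 0, 0.35, 0], [0, 0, 0, 0.35, 0], [0, 0, 0, 0.25, 0.1], [0, 0, 0, 0.1, 0.14], [0, 0, 0, 0, 0.14], [0, 0, 0, 0, 0], [0, 0, 0, 0, 0]],
])

```text
t: 18.97
eef_pos: [580.6, 43.0, 206.0]
tcp_rot: [3.119, -0.039, -0.049]
ft_force: [-1.0, 0.3, 0.1]
opening: 1.001
```

```bash
python3 st.py; python3 - <<'E'
from h import *
c,s=wrist(); cv2.imwrite("pics/w12.png",c["frame"][:,:,::-1])
E
```

```text
18.97 [580.6  43.  206. ] [ 3.119 -0.039 -0.049] F [-1.   0.3  0.1] M [ 0.056  0.064 -0.03 ] op 1.001 q6 1.607 tau6 -0.545 qv6 -0.039
```

View pics/w12.png

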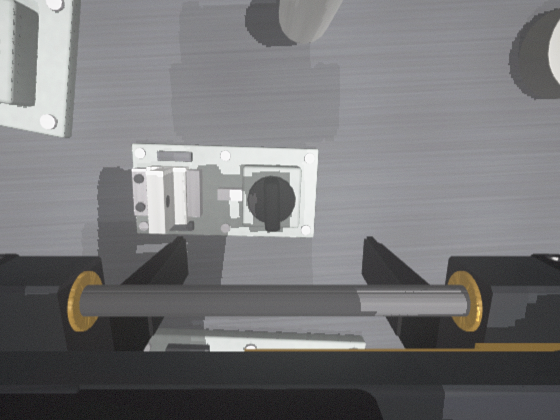

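```bash
python3 - <<'E'
from h import *
c,s=wrist(); f=c["frame"].astype(float)
c["frame"]=np.clip((f-70)*1.4,0,255).astype(np.uint8)
crop(c,125,135,225,245,6,"pics/w13a.png")
c["frame"]=np.clip(f*1.6,0,255).astype(np.uint8)
crop(c,235,155,315,240,7,"pics/w13b.png")
E
```

```text
(no output)
```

View pics/w13a.png

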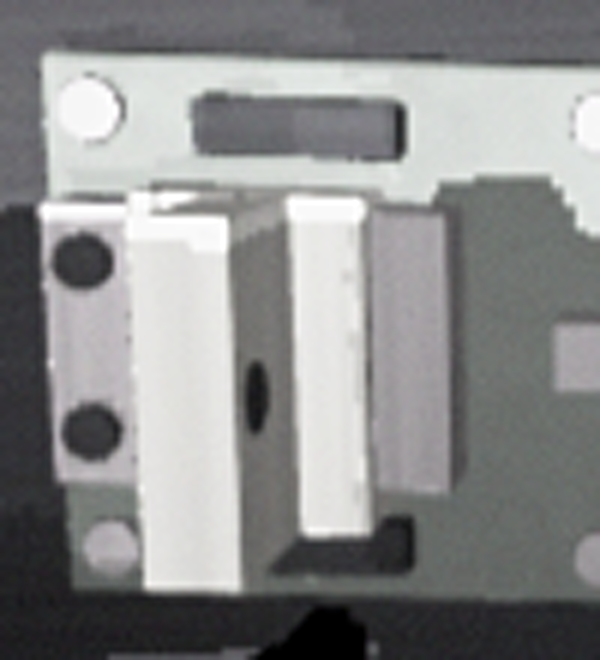

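View pics/w13b.png

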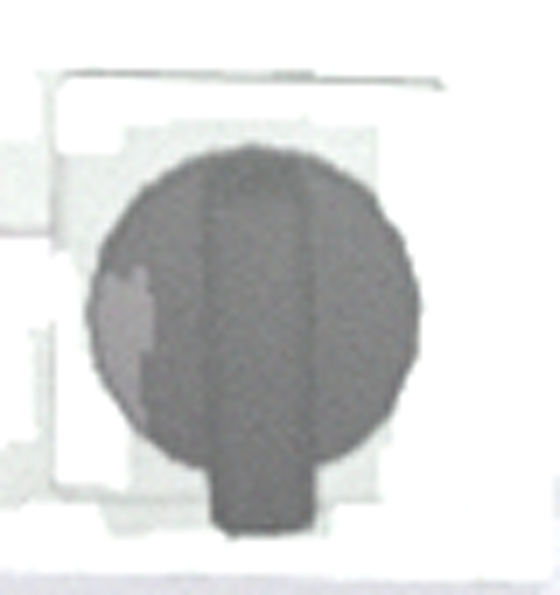

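```bash
python3 - <<'E'
from cell import env
print(env.job_done())
E
python3 st.py
```

```text
the job is handed in; nothing more can be done
None
the job is handed in; nothing more can be done
```

I set the bracket foot-down in the pocket of the smallest fixture and let go. I then turned its knob about 1.4 rad clockwise, past the clutch click, released it and handed the job in at about 19 s. The hand-in gives no verdict, and I could not measure the jaw's force on the part directly.

- **Turning feel:** The resistance was about 0.35 N m during free turning. It rose to about 0.65 N m once the part met the stop. It then fell gradually to about 0.3 N m over the next 0.27 rad, which is where I stopped. I took that as the click. It did not drop sharply to almost none as described, so the click is inferred from the rise, the fall and the spring-back.
- **Spring-back:** When I let go, the knob sprang back about 0.3 rad. The task said this may happen with the clamp staying tight.
- **Final pictures:** The bracket sits flat and square, with no visible gap to the stop or the jaw. The gripper was open and about 200 mm above the bench. I never went near the can, timber or tape, but I did not re-measure their positions.

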